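# Put the lamp battery on charge through the cradle's spring gate

### The arm

A 6-joint arm with a two-finger parallel gripper is mounted at the origin on the work surface. World frame = base frame: x ahead of the robot, y to its left, z up, the work surface at z = 0. Lengths are in mm, angles in rad, forces in N, time in s.
With the tool pointing down it reaches from about 275 to 750 mm from the base axis. Payload 10.2 kg.
Tool frame: the origin (TCP) lies on the mounting face of the last link; the fingertips stand robot.nose_length ahead of it and the grasp point (between the pads) lies 155 mm ahead of it (robot.nose_length is the distance from the TCP to the fingertips, in mm); x points along the fingers, y is the direction in which the jaws open and shut, and the axes are right-handed (so a half turn about x gives the same grasp; the last joint's range is limited). The gripper opens to 85 mm and grips with 20 to 120 N. Pads are 22 mm wide; open, the fingers measure 114 mm over their backs; the gripper's body (76 mm by 85 mm) begins 54 mm behind the grasp point. The pads swing forward as they close: fully open they stand 13 mm farther back than shut.
Start: joints at [-1.372, 0.313, 1.498, -0, 1.331, -0.223], TCP at [214.925, -478.998, 404.694] pointing down, gripper open.
Joint ranges: [-2.94, 2.94], [-0.97, 2.17], [0.19, 2.56], [-1.23, 4.37], [0.02, 3.11], [-2.88, 2.88]. Speed limits (rad/s): [2.39, 2.39, 3.01, 3.14, 3.14, 3.14].

### API

Orientations are given as a unit quaternion [w, x, y, z].
In Python, from bench import status, imaging, ticket, robot gives the robot as it stands. The module is installed in compiled form; this text tells all that it offers.
- The arm moves only by the tool servo_tool, never from a script. Its argument "plan" is text: rows parted by semicolons, each of 7 numbers parted by spaces: the opening in per cent of the stroke, from 0 (shut) to 100 (fully open), then the shift along the world's x, y, z in mm, then the turn, a rotation vector about the world's x, y, z in rad. A call has exactly 10 rows; each row shifts and turns the commanded pose from where the row before left it; what a row does not reach is not made up. A row lasts 1/10 s, in which the tool goes at most 50 mm and 8.59 degrees, less where a joint would pass 70% of its speed; a pose out of reach is approached as far as the arm can. A call with a gripper value outside its range is refused whole. The fingers move at their own pace and stop on an object; "force" is the grip in N (left out, the last holds). Time passes only in rows, so rows that do not move let the fingers close, or fill a call up. It gives the time, the measured TCP pose, the force and the opening at its end, in the units of the state.
- status.observe(): the state, without advancing time (a new reading comes with each control period).
- imaging.snapshot(name): name is "side" or "top"; returns the picture (480x640x3 uint8, blue, green, red); there is no depth.
- imaging.camera_params(name): a dict with "vfov" (degrees; the focal length in pixels is half the picture's height over the tangent of half this angle, whatever the lens; pixels are square), "cx", "cy" (the principal point, pixels), "pose" (4x4, takes a point from camera to world coordinates). Camera axes: x right, y up, looking along -z (the intrinsics and any distortion apply to the point x, -y, -z); pixel columns grow to the right and rows downward; lengths in mm; the calibration is good to about 2 mm. A picture is of the moment at which its call begins. camera_params takes no time and is no camera call.
- ticket.job_done(): hands the job in, once; it reports no verdict.
Trained networks look in the newest picture that a camera, given by its name, has taken for a name from the list of things; names that differ only in an ending like _2 or _b are one class to them, and where a whole thing is asked for, a point or a joint stands for the part that bears it (a point fixed in the world has none). Each returns a list of dicts, best first, with "p" (0 to 1); they miss things now and then, are a little off and sometimes report something else, mostly with a low value. They report only what shows in the picture. A call takes as long as a camera call. They do not tell look-alikes from the thing itself.
- imaging.find_in(query, camera): "position" ([x, y, z] in mm, in world coordinates, good to about 4 mm: the middle of the surface that is visible of it).
- imaging.masks_of(query, camera): "mask" (480x640 bool, what is visible of it).
- imaging.tip_of(query, camera): "position" ([x, y, z] in mm, in world coordinates, good to about 4 mm: a listed point, or the origin of a listed thing).
The state is a dict: "time_s": time; "joint_positions": joint angles; "qd": joint speeds; "tau": joint torques, N m; "tcp_pos": TCP position; "tool_rot": TCP orientation; "contact_force": force on the tool from outside, world axes, zero at the start; "torque": the same for the moment, N m; "finger_gap": opening from 0.0 (shut) to 1.0 (fully open).
Only numpy, scipy, OpenCV 4.12 (cv2) and the standard library are available. Lean on these libraries where they do the work, as an engineer would, in place of code of your own. Each camera call takes 0.05 s, during which the arm holds its last target.

### The job

Put the loose battery pack on charge: set it down in the open mouth of the charging cradle with its contact end towards the spring gate, then slide it along the channel floor, pushing the gate open, until it is fully home against the end block with the contact pin pressed in and the gate has swung shut behind it. How deep the end block sits is not known exactly, so feel for it and do not force or ram the pack; let go, and leave the stapler, mug and book alone.

Things in the scene. Friction and masses are not known exactly. Their poses are not given: they have to be found in the camera images.
- pack: Grey battery pack, 60 mm long (x), 36 wide (y), 28 high, 0.2 to 0.4 kg, loose on the desk. On top, in the middle, an upright black grip tab 30 mm long (x), 12 mm thick (y), from 27 mm to 69 mm above the underside; pinch it across its 12 mm. Origin: centre of the underside; z up; +x points to the contact end, which shows three small brass strips.
- pack_nose (a point): Centre of the pack's flat contact-end face (30 mm ahead of the pack's origin along its +x, 14 mm above its underside).
- cradle: Charging cradle fixed to the desk: black base plate 240 x 94 mm, low aluminium walls, open top. Origin: at desk height on the channel's middle line, right under the shut gate; +x points along the channel into the cradle (pushing direction), z up. Smooth channel floor 6 mm and wall tops 26 mm above the desk. Channel 40 mm wide (y -20 to +20 mm), the -y wall straight throughout.
- mouth (a point): Point on the channel floor's middle line, 40 mm before the gate (cradle x = -40 mm): the middle of the mouth. The mouth is 40 mm wide from x = -48 mm to the gate, with flared guides out to x = -75 mm, open at that end.
- bay (a point): Point on the channel floor's middle line, 122 mm past the gate. The end block's flat rubber-padded face lies within 10 mm of it either way (cradle x = 112 to 132 mm), set differently each time, then firm (pad 6 N per mm). On the +y side the channel widens to y = 36 mm from the gate to x = 45 mm (room for the gate leaf), then a slanted guide leads back to y = 20 mm at x = 66 mm.
- gate_pin (a point): Top of the gate's upright hinge pin, 30 mm to the +y side of the channel's middle line at cradle x = 0, 26 mm above the desk.
- gate (a joint): Steel gate leaf, 47 mm long, 3 mm thick, top 26 mm above the desk, hinged on gate_pin, rad. 0 = shut across the channel; grows as its free end swings in (+x), stop at 1.5. A spring always shuts it; opening it with the pack takes about 3 N and presses the pack to the -y wall. It can swing shut only once the pack's rear end is over 47 mm past the gate.
- contact (a joint): Sprung contact pin on the end block, m. 10 mm diameter, 11 mm above the channel floor. 0 = sticking out 5 mm towards the gate, 0.005 = pressed flush with the block's face, when the pack is fully home. Its spring is light (under 0.3 N): resistance grows sharply only at the block's face.
- stapler: Dark stapler, 130 x 34 x 50 mm, loose on the desk; leave it alone. Origin: centre of the underside, long side along x.
- mug: White mug, 80 mm diameter, 90 mm high, loose; leave it alone. Origin: centre of the underside.
- book: Closed blue book lying flat, 210 x 150 x 28 mm, loose; leave it alone. Origin: centre of the underside, long side along x.
Not all that is in view belongs to the job. Of the things like the pack, leave any that is blue or turquoise; of the rest the larger one is meant.

How it is judged:
By the outcome, as a careful person would: the job done as asked, in the order asked, and still so for the second after the job is handed in, with the robot touching nothing.
It also fails if it takes over 45 s, if anything falls off the work surface, if the arm or the gripper's body presses on something with over 40 N, if the wrist force passes 120 N, or if a joint passes its speed limit or range.

## Working session

There is one attempt and no reset: what is moved stays moved. The work goes in short steps, Python scripts to look and compute and a tool call to move; the robot and the scene stay as the last step left them, time stands still between calls to the robot, and variables do not carry over. Pictures are saved under pics/ and viewed, and the job is handed in when it is done.

Besides the shell and the picture viewer there is one more tool, called after "Emit:" by a JSON object that holds its "op" and its "data", one argument or row to a line. servo_tool: Moves the arm, as the interface text tells. Its arguments: {"type":"object","properties":{"plan":{"type":"string"},"force":{"type":"number"}},"required":["plan"]}

```bash
mkdir -p pics; python3 - <<'E'
from bench import status, imaging, ticket, robot
import cv2
print(status.observe()); print(robot.nose_length, [a for a in dir(robot) if a[0]!='_'])
for c in ("top","side"):
    p=imaging.camera_params(c); print(c,p)
    cv2.imwrite(f"pics/{c}0.png",imaging.snapshot(c))
for c in ("top","side"):
    for q in ("pack","cradle","stapler","mug","book"):
        print(c,q,imaging.tip_of(q,c))
    for q in ("pack_nose","mouth","bay","gate_pin"):
        print(c,q,imaging.tip_of(q,c))
E
```

```text
{'time_s': 0.0, 'joint_positions': array([-1.37239043e+00,  3.13458817e-01,  1.49841791e+00, -1.43577509e-05,
        1.33096994e+00, -2.23433010e-01]), 'qd': array([-0.00072009,  0.0003582 ,  0.00126667, -0.00126248,  0.00034926,
        0.00043994]), 'tau': array([-5.78218878e-04, -4.12265396e+01, -2.59742063e+01, -1.93321243e-04,
        4.13801288e-03, -2.55859402e-05]), 'tcp_pos': array([ 214.92131208, -478.95942285,  404.13763638]), 'tool_rot': array([ 0.14759698,  0.6914367 ,  0.14848375, -0.69143546]), 'contact_force': array([-0.4322793 , -0.71463303,  1.04337622]), 'torque': array([0.03974441, 0.03060411, 0.0204016 ]), 'finger_gap': 1.0027706062687005}
173.4 ['IKError', 'nose_length']
top {'vfov': 54.302884178534356, 'cx': 321.1546147616405, 'cy': 241.09923211215633, 'pose': array([[ 5.54996561e-03,  9.99604094e-01, -2.75835523e-02,
         5.38863449e+02],
       [-9.99917925e-01,  5.22895627e-03, -1.16962456e-02,
        -1.45917951e+01],
       [-1.15473818e-02,  2.76462022e-02,  9.99551072e-01,
         9.51509862e+02],
       [ 0.00000000e+00,  0.00000000e+00,  0.00000
[... 1617 characters left out ...]
side cradle [{'position': [493.2, 18.0, -1.5], 'p': 0.64}]
side stapler [{'position': [439.7, 267.5, -4.2], 'p': 0.81}, {'position': [495.6, 19.4, 2.7], 'p': 0.73}]
side mug [{'position': [760.4, 263.7, -0.7], 'p': 0.56}]
side book [{'position': [727.5, -319.4, 2.9], 'p': 0.64}]
side pack_nose [{'position': [374.7, -203.3, 9.0], 'p': 0.93}, {'position': [507.4, -149.8, 11.7], 'p': 0.93}, {'position': [479.1, -251.0, 11.2], 'p': 0.9}, {'position': [523.9, -340.3, 15.3], 'p': 0.6}]
side mouth [{'position': [453.1, 15.5, 7.3], 'p': 0.7}]
side bay [{'position': [615.3, 37.5, 3.2], 'p': 0.67}]
side gate_pin [{'position': [492.2, 42.8, 26.7], 'p': 0.8}, {'position': [490.7, 16.4, 1.8], 'p': 0.29}]
```

View pics/top0.png

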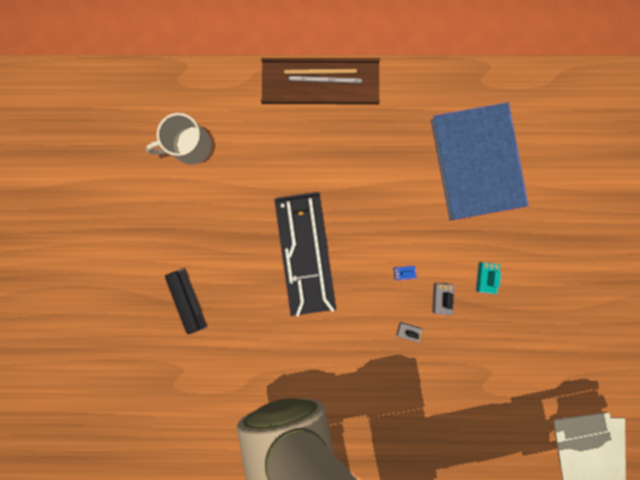

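View pics/side0.png

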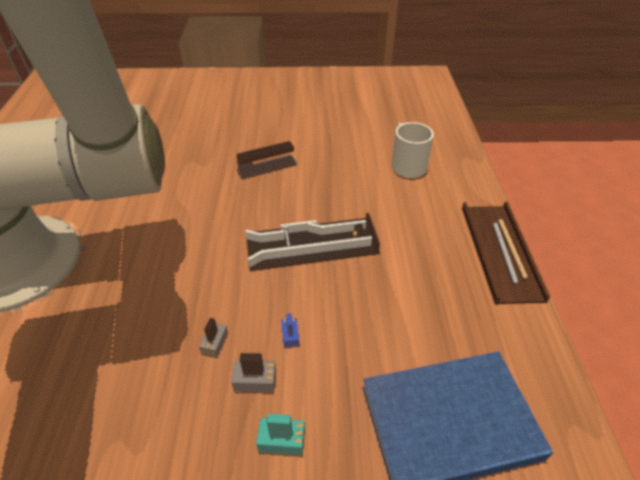

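```bash
cat > h.py <<'E'
import numpy as np, cv2
from bench import status, imaging
def cam(c):
    p=imaging.camera_params(c); f=240/np.tan(np.radians(p["vfov"]/2)); return f,p["cx"],p["cy"],np.array(p["pose"])
def proj(c,P):
    f,cx,cy,T=cam(c); P=np.atleast_2d(P).astype(float)
    q=(P-T[:3,3])@T[:3,:3]; return np.c_[cx+f*q[:,0]/-q[:,2], cy-f*q[:,1]/-q[:,2]]
def ray(c,u,v,z):
    f,cx,cy,T=cam(c); d=T[:3,:3]@np.array([(u-cx)/f,-(v-cy)/f,-1]); o=T[:3,3]
    return o+d*(z-o[2])/d[2]
def pts(xy,yaw,L):
    c,s=np.cos(yaw),np.sin(yaw); L=np.array(L,float); 
    return np.c_[xy[0]+c*L[:,0]-s*L[:,1], xy[1]+s*L[:,0]+c*L[:,1], L[:,2]]
PK=[[[-30,-18,28],[30,-18,28],[30,18,28],[-30,18,28],[-30,-18,28]],[[-15,-6,69],[15,-6,69],[15,6,69],[-15,6,69],[-15,-6,69]],[[-30,-18,0],[30,-18,0],[30,18,0],[-30,18,0],[-30,-18,0]]]
CR=[[[-75,-20,26],[130,-20,26]],[[-48,20,26],[0,20,26]],[[66,20,26],[112,20,26]],[[0,36,26],[45,36,26],[66,20,26]],[[0,30,26],[0,-17,26]],[[-48,-20,26],[-48,20,26]]]
def draw(c,img,box,k,items,out):
    x0,y0,x1,y1=box
    im=cv2.resize(img[y0:y1,x0:x1],None,fx=k,fy=k,interpolation=cv2.INTER_CUBIC); raw=im.copy()
    for xy,yaw,S,col in items:
        for L in S:
            q=((proj(c,pts(xy,yaw,L))-[x0-.5,y0-.5])*k-.5)
            cv2.polylines(im,[np.round(q).astype(int)],False,col,1,cv2.LINE_AA)
    cv2.imwrite(out,np.hstack([raw,im]))
E
python3 - <<'E'
from h import *
t=cv2.imread("pics/top0.png"); s=cv2.imread("pics/side0.png")
it=[((453.5,-247),0.02,PK,(0,255,0)),((493.5,17),0.128,CR,(0,255,255))]
draw("top",t,(260,180,350,330),4,it,"pics/a.png")
draw("top",t,(415,265,475,335),6,it,"pics/b.png")
draw("side",s,(230,200,390,280),5,it,"pics/c0.png")
draw("side",s,(215,335,295,405),5,it,"pics/d.png")
E
python3 -c "
import cv2,numpy as np
i=cv2.imread('pics/c0.png');w=i.shape[1]//2;cv2.imwrite('pics/c.png',np.vstack([i[:300,:w],i[:300,w:]]))"
```

```text
(no output)
```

View pics/a.png

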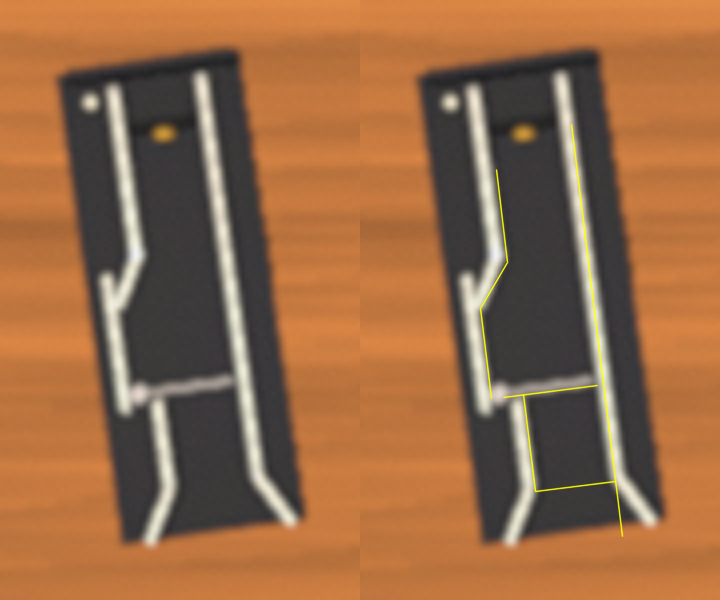

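View pics/b.png

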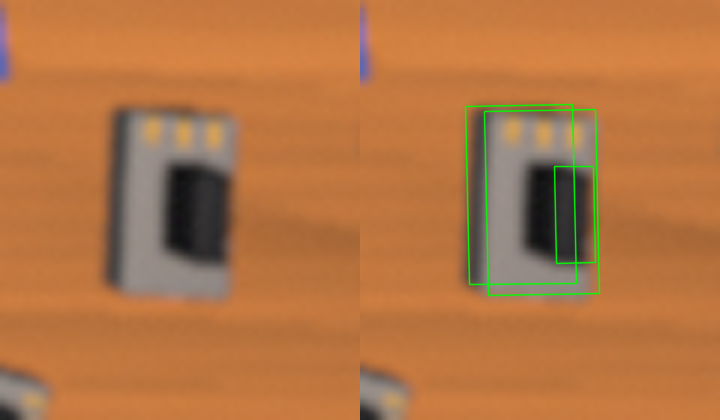

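View pics/c.png

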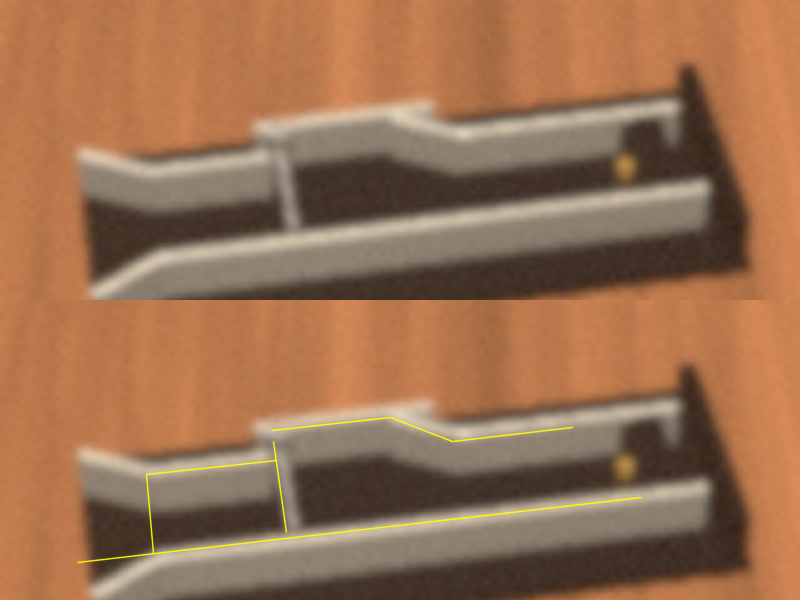

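View pics/d.png

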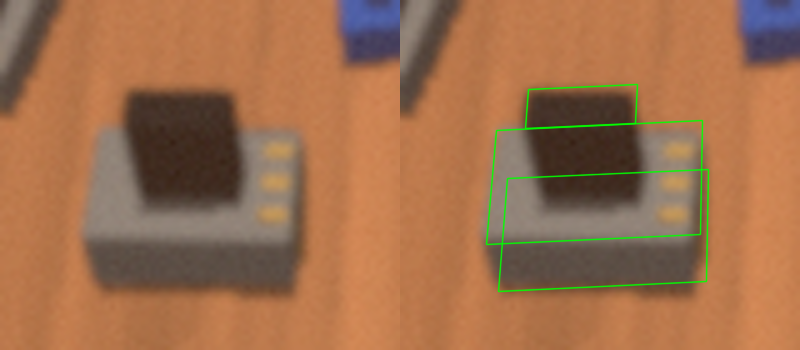

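```bash
cat > fit.py <<'E'
from h import *
from scipy.optimize import least_squares
def cv(p,o,k): return (np.array(p,float)+.5)/k+np.array(o)-.5
def fit(obs,x0):
    def r(x): return np.concatenate([(proj(c,pts(x[:2],x[2],[L]))[0]-uv)*w for c,L,uv,w in obs])
    s=least_squares(r,x0,loss='soft_l1',x_scale=[1,1,.01]); return s.x,r(s.x).reshape(-1,2)
if __name__=="__main__":
    A=lambda p:cv(p,(260,180),4); C=lambda p:cv(p,(230,200),5); B=lambda p:cv(p,(415,265),6); D=lambda p:cv(p,(215,335),5)
    T=[([-48,-20,26],(252,478)),([-48,20,26],(177,488)),([0,30,26],(139,393)),([66,20,26],(145,252)),([45,36,26],(118,312)),([0,-17,26],(232,380))]
    S=[([-48,-20,26],(160,248)),([-48,20,26],(152,175)),([66,20,26],(460,136)),([45,36,26],(396,114)),([0,-17,26],(292,229))]
    ot=[("top",L,A(p),1) for L,p in T]; os=[("side",L,C(p),1) for L,p in S]
    for n,o in(("top",ot),("side",os),("both",ot+os)):
        x,r=fit(o,[493,17,.14]); print("cr",n,x.round(3)); print(r.round(1).tolist())
    T=[([30,18,28],(129,110)),([30,-18,28],(236,116)),([-30,18,28],(119,292)),([-30,-18,28],(230,299))]
    S=[([30,18,28],(299,130)),([30,-18,28],(296,239)),([-30,18,28],(99,130)),([-30,-18,28],(87,241)),([30,-18,0],(293,293)),([-30,-18,0],(101,290)),([15,6,69],(233,93)),([-15,6,69],(128,93))]
    ot=[("top",L,B(p),1) for L,p in T]; os=[("side",L,D(p),1) for L,p in S]
    for n,o in(("top",ot),("side",os),("both",ot+os)):
        x,r=fit(o,[451,-247,-.03]); print("pk",n,x.round(3)); print(r.round(1).tolist())
E
python3 fit.py
```

```text
cr top [4.95283e+02 1.82540e+01 1.35000e-01]
[[0.4, -0.2], [-1.0, -0.1], [0.4, 0.1], [-0.3, 1.6], [-0.3, -1.9], [0.7, 0.3]]
cr side [4.95879e+02 1.84800e+01 1.32000e-01]
[[0.1, 0.4], [0.1, -0.7], [-0.5, 0.3], [-0.0, 0.0], [0.3, -0.1]]
cr both [4.95627e+02 1.83490e+01 1.33000e-01]
[[0.3, -0.4], [-1.1, -0.3], [0.3, -0.1], [-0.3, 1.4], [-0.3, -2.1], [0.7, 0.1], [-0.0, 0.5], [-0.1, -0.6], [-0.7, 0.3], [-0.2, 0.1], [0.1, -0.0]]
pk top [ 4.52748e+02 -2.46066e+02 -4.80000e-02]
[[-0.2, -0.1], [0.3, -0.1], [0.0, 0.2], [-0.1, 0.0]]
pk side [ 4.53181e+02 -2.48354e+02 -2.90000e-02]
[[0.9, -0.2], [-0.2, 0.9], [-0.3, -0.1], [-1.1, 0.6], [1.7, -0.6], [-1.4, 0.2], [0.7, -0.4], [-0.0, -0.3]]
pk both [ 4.53007e+02 -2.47816e+02 -3.30000e-02]
[[0.4, -0.1], [1.0, -0.4], [1.1, 0.2], [1.0, -0.2], [0.8, -0.5], [-0.4, 0.6], [-0.3, -0.5], [-1.2, 0.2], [1.5, -0.8], [-1.5, -0.3], [0.6, -0.7], [-0.1, -0.7]]
```

```bash
python3 - <<'E'
from h import *
from scipy.spatial.transform import Rotation as R
s=status.observe(); q=s['tool_rot']; M=R.from_quat([q[1],q[2],q[3],q[0]]).as_matrix(); print(M.round(3)); print(s['time_s'],np.arctan2(M[1,1],M[0,1]))
for yaw in(-.04,.134):
  for k in(1,-1):
    y=np.array([-np.sin(yaw),np.cos(yaw),0])*k; x=np.array([0,0,-1.]); D=np.c_[x,y,np.cross(x,y)]
    print(yaw,k,R.from_matrix(D@M.T).as_rotvec().round(3))
E
```

```text
[[-0.     0.409 -0.912]
 [ 0.    -0.912 -0.409]
 [-1.    -0.     0.   ]]
1.0 -1.1490489692806996
-0.04 1 [ 0.   -0.    2.68]
-0.04 -1 [-0.    -0.    -0.462]
0.134 1 [ 0.    -0.     2.854]
0.134 -1 [-0.    -0.    -0.288]
```

Emit:
{"op": "servo_tool", "data": {
  "plan": "60 23.8 23.2 -14 0 0 -0.0462; 60 23.8 23.2 -14 0 0 -0.0462; 60 23.8 23.2 -14 0 0 -0.0462; 60 23.8 23.2 -14 0 0 -0.0462; 60 23.8 23.2 -14 0 0 -0.0462; 60 23.8 23.2 -14 0 0 -0.0462; 60 23.8 23.2 -14 0 0 -0.0462; 60 23.8 23.2 -14 0 0 -0.0462; 60 23.8 23.2 -14 0 0 -0.0462; 60 23.8 23.2 -14 0 0 -0.0462",
  "force": 40
}}

```text
time_s: 2.0
tcp_pos: [453.8, -245.9, 264.2]
tool_rot: [-0.015, 0.707, -0.015, -0.707]
contact_force: [-0.6, -0.9, -0.3]
finger_gap: 0.6
```

```bash
python3 - <<'E'
from h import *
t=imaging.snapshot("top"); s=imaging.snapshot("side"); cv2.imwrite("pics/top1.png",t); cv2.imwrite("pics/side1.png",s)
cv2.imwrite("pics/s1.png",cv2.resize(s[150:450,120:420],None,fx=2,fy=2))
o=status.observe(); print(o['time_s'],o['tcp_pos'],o['tool_rot'],o['joint_positions'],o['contact_force'])
E
```

```text
2.1 [ 454.40564537 -244.44300186  263.03688443] [ 0.01417088 -0.7063193   0.01253229  0.70764057] [-7.20977823e-01  4.53274432e-01  1.69906864e+00  6.71871563e-04
  9.92172881e-01  8.87216526e-01] [-0.19835942 -0.54391234  0.65259131]
```

View pics/s1.png

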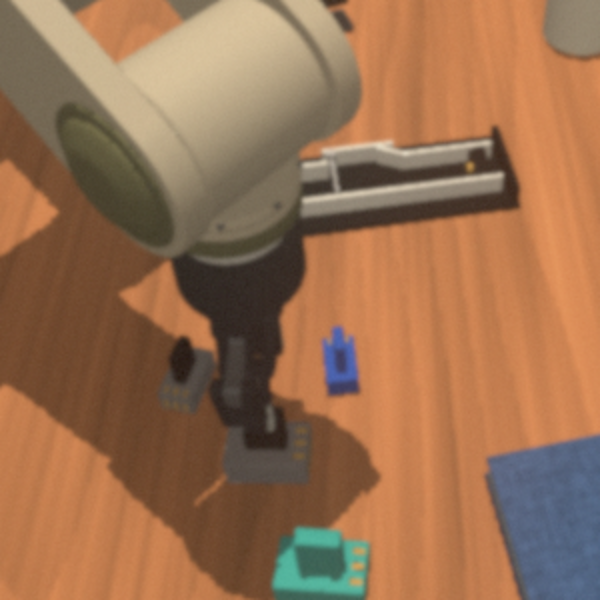

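View pics/top1.png

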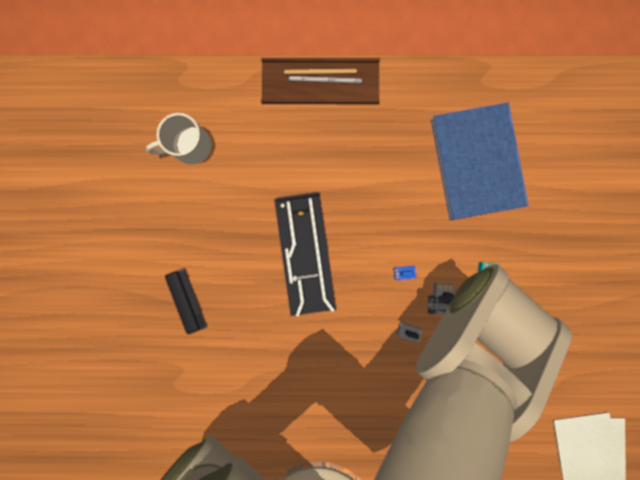

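```bash
python3 - <<'E'
from h import *
s=cv2.imread("pics/side1.png")
cv2.imwrite("pics/s1b.png",cv2.resize(s[300:400,200:310],None,fx=6,fy=6,interpolation=cv2.INTER_CUBIC))
o=status.observe(); print(o['time_s'],o['tcp_pos'],o['qd'])
E
```

```text
2.1 [ 454.40564537 -244.44300186  263.03688443] [-0.06751713 -0.03391774 -0.0078307  -0.01860866  0.02112196 -0.09762596]
```

View pics/s1b.png

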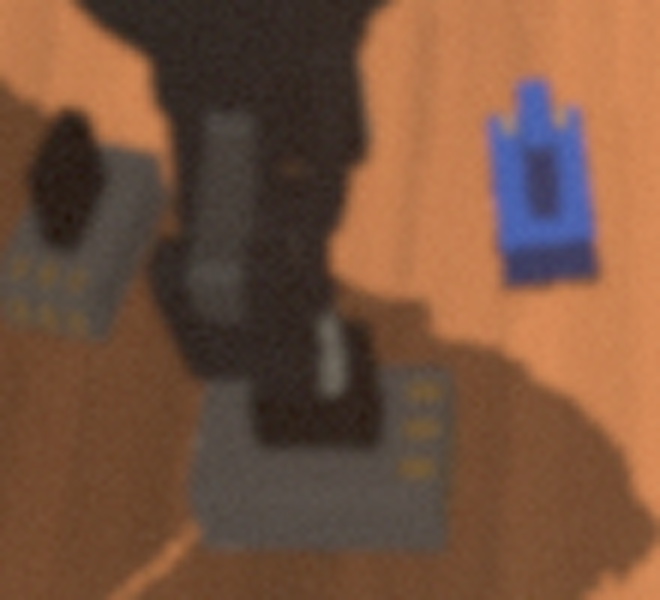

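Emit:
{"op": "servo_tool", "data": {
  "plan": "60 0 0 -10 0 0 0; 60 0 0 -12 0 0 0; 60 0 0 -12 0 0 0; 60 0 0 -12 0 0 0; 60 0 0 -10.7 0 0 0; 60 0 0 0 0 0 0; 5 0 0 0 0 0 0; 5 0 0 0 0 0 0; 5 0 0 0 0 0 0; 5 0 0 0 0 0 0",
  "force": 40
}}

```text
time_s: 3.1
tcp_pos: [453.1, -247.1, 208.6]
tool_rot: [-0.014, 0.707, -0.014, -0.707]
contact_force: [-0.6, -0.7, 3.5]
finger_gap: 0.136
```

```bash
python3 - <<'E'
from h import *
s=imaging.snapshot("side"); cv2.imwrite("pics/side2.png",s)
cv2.imwrite("pics/s2b.png",cv2.resize(s[300:400,200:310],None,fx=6,fy=6,interpolation=cv2.INTER_CUBIC))
o=status.observe(); print(o['time_s'],o['tcp_pos'],o['finger_gap'],o['contact_force'],o['tool_rot'])
E
```

```text
3.15 [ 453.07478923 -247.09794955  208.56588778] 0.13480965440885093 [-1.0242139  -0.45351501  2.87366826] [-0.01391222  0.70729276 -0.0144639  -0.70663583]
```

View pics/s2b.png

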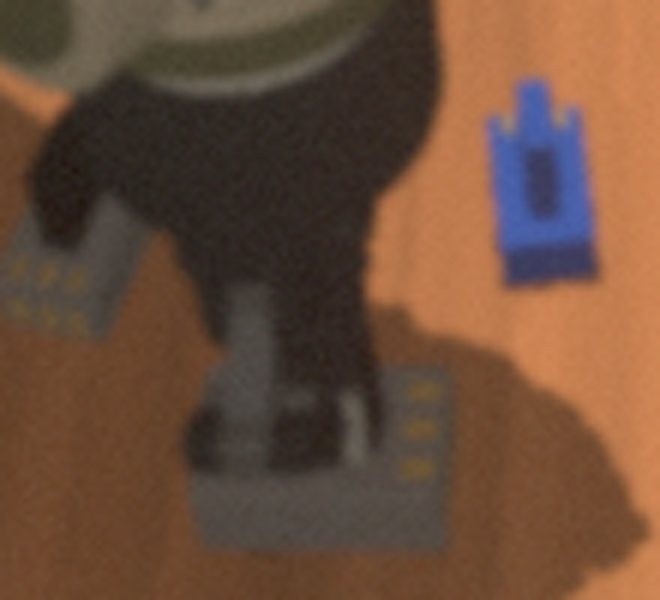

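Emit:
{"op": "servo_tool", "data": {
  "plan": "5 0 0 10 0 0 0; 5 0 0 20 0 0 0; 5 0 0 20 0 0 0; 5 0 0 20 0 0 0; 5 0 20 0 0 0 0.0174; 5 0 26 0 0 0 0.0174; 5 1 30 0 0 0 0.0174; 5 1 30 0 0 0 0.0174; 5 1 30 0 0 0 0.0174; 5 0 30 0 0 0 0.0174",
  "force": 60
}}

```text
time_s: 4.15
tcp_pos: [455.7, -79.7, 278.4]
tool_rot: [-0.023, -0.707, -0.023, 0.707]
contact_force: [0.3, -0.1, -3.2]
finger_gap: 0.134
```

Emit:
{"op": "servo_tool", "data": {
  "plan": "5 0 30 0 0 0 0.0174; 5 0 26 0 0 0 0.0174; 5 0 20 0 0 0 0.0174; 5 0 18 0 0 0 0.0174; 5 0 0 -10 0 0 0; 5 0 0 -15 0 0 0; 5 0 0 -10 0 0 0; 5 0 0 0 0 0 0; 5 0 0 0 0 0 0; 5 0 0 0 0 0 0"
}}

```text
time_s: 5.15
tcp_pos: [456.1, 12.7, 243.5]
tool_rot: [0.047, 0.706, 0.047, -0.705]
contact_force: [-0.4, -0.5, -1.6]
finger_gap: 0.131
```

```bash
python3 - <<'E'
from h import *
s=imaging.snapshot("side"); cv2.imwrite("pics/side3.png",s)
t=imaging.snapshot("top"); cv2.imwrite("pics/top3.png",t)
o=status.observe(); print(o['time_s'],o['tcp_pos'],o['finger_gap'],o['contact_force'],o['tool_rot'])
cv2.imwrite("pics/s3b.png",cv2.resize(s[170:290,220:400],None,fx=4,fy=4,interpolation=cv2.INTER_CUBIC))
E
```

```text
5.25 [456.04272573  12.86601859 243.4372122 ] 0.13275799137013858 [-0.23836131  0.24677889 -2.14801448] [ 0.04729308  0.70581702  0.04711427 -0.70524177]
```

View pics/s3b.png

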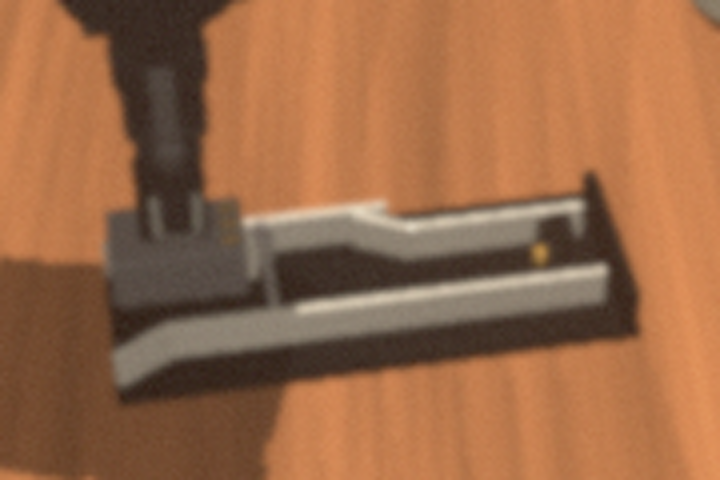

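View pics/top3.png

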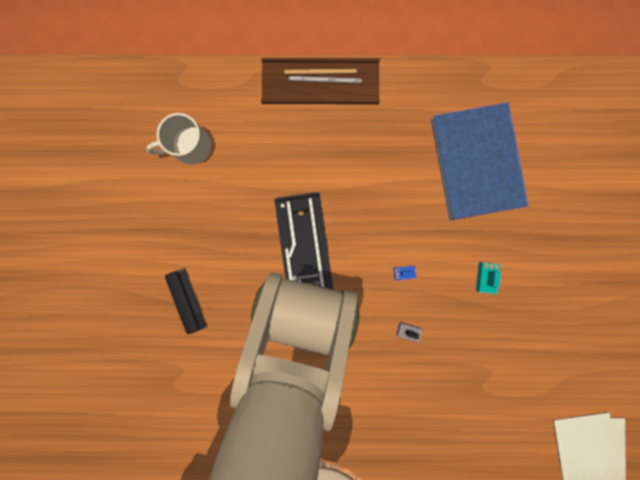

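```bash
python3 - <<'E'
from h import *
s=cv2.imread("pics/side3.png")
P=[[[a,b,z+35] for a,b,z in L] for L in PK]
it=[((456.0,12.9),0.134,P,(0,255,0)),((495.5,18.3),0.134,CR,(0,255,255))]
draw("side",s,(235,200,345,275),7,it,"pics/x.png"); i=cv2.imread("pics/x.png"); w=i.shape[1]//2
cv2.imwrite("pics/x.png",i[:,w:])
cv2.imwrite("pics/xr.png",i[:,:w])
E
```

```text
(no output)
```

View pics/x.png

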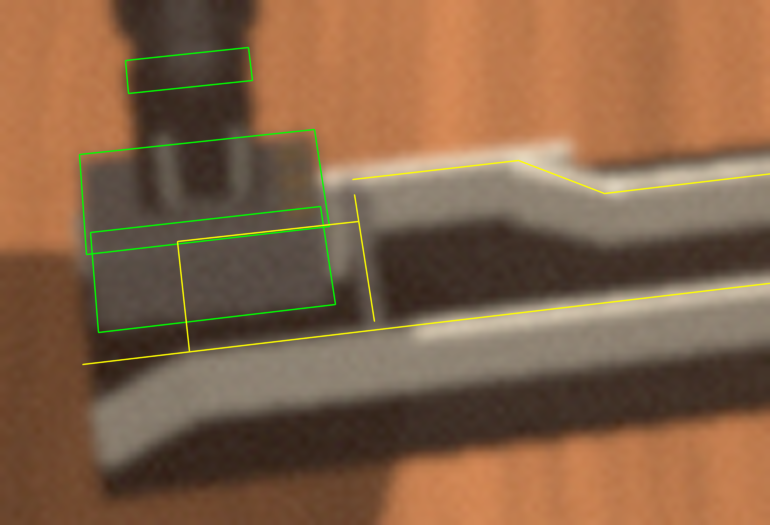

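View pics/xr.png

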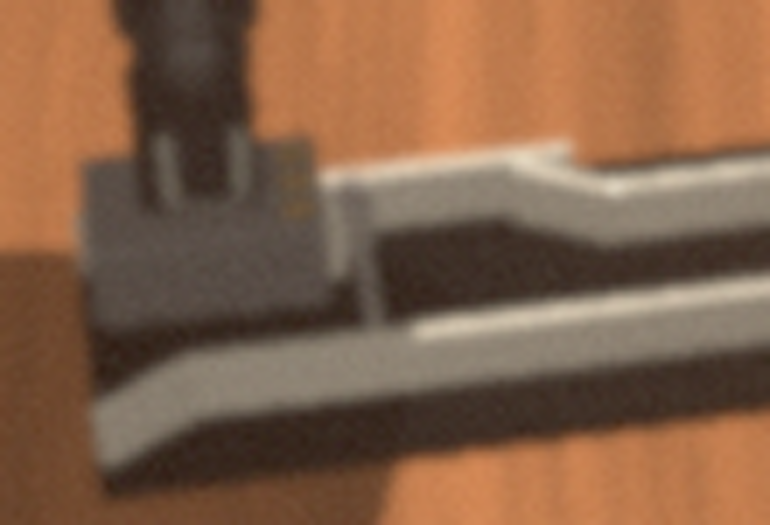

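Emit:
{"op": "servo_tool", "data": {
  "plan": "5 0 0.3 -2 0 0 0; 5 0 0 -2 0 0 0; 5 0 0 -2 0 0 0; 5 0 0 -2 0 0 0; 5 0 0 -2 0 0 0; 5 0 0 -1 0 0 0; 5 0 0 -1 0 0 0; 5 0 0 -1 0 0 0; 5 0 0 0 0 0 0; 5 0 0 0 0 0 0"
}}

```text
time_s: 6.25
tcp_pos: [455.9, 13.3, 230.0]
tool_rot: [0.047, 0.706, 0.047, -0.706]
contact_force: [1.0, 0.0, -3.1]
finger_gap: 0.132
```

Emit:
{"op": "servo_tool", "data": {
  "plan": "5 0 0 -2 0 0 0; 5 0 0 -2 0 0 0; 5 0 0 -2 0 0 0; 5 0 0 -2 0 0 0; 5 0 0 -2 0 0 0; 5 0 0 -1.5 0 0 0; 5 0 0 -1 0 0 0; 5 0 0 -1 0 0 0; 5 0 0 -0.5 0 0 0; 5 0 0 0 0 0 0"
}}

```text
time_s: 7.25
tcp_pos: [455.9, 13.3, 216.0]
tool_rot: [-0.047, -0.706, -0.047, 0.706]
contact_force: [-1.1, -0.2, -2.6]
finger_gap: 0.134
```

Emit:
{"op": "servo_tool", "data": {
  "plan": "5 0 0 -0.3 0 0 0; 5 0 0 -0.3 0 0 0; 5 0 0 -0.3 0 0 0; 5 0 0 -0.3 0 0 0; 5 0 0 -0.3 0 0 0; 5 0 0 0 0 0 0; 5 0 0 0 0 0 0; 5 0 0 0 0 0 0; 5 0 0 0 0 0 0; 5 0 0 0 0 0 0"
}}

```text
time_s: 8.25
tcp_pos: [456.0, 13.3, 214.6]
tool_rot: [0.047, 0.706, 0.047, -0.705]
contact_force: [-1.0, 0.8, 2.7]
finger_gap: 0.133
```

Emit:
{"op": "servo_tool", "data": {
  "plan": "5 2.97 0.4 0 0 0 0; 5 2.97 0.4 0 0 0 0; 5 2.97 0.4 0 0 0 0; 5 2.97 0.4 0 0 0 0; 5 2.97 0.4 0 0 0 0; 5 2.97 0.4 0 0 0 0; 5 2.97 0.4 0 0 0 0; 5 2.97 0.4 0 0 0 0; 5 2.97 0.4 0 0 0 0; 5 2.97 0.4 0 0 0 0"
}}

```text
time_s: 9.25
tcp_pos: [485.8, 17.0, 214.6]
tool_rot: [-0.048, -0.705, -0.047, 0.706]
contact_force: [-4.2, -3.6, 5.9]
finger_gap: 0.134
```

```bash
python3 - <<'E'
from h import *
s=imaging.snapshot("side"); cv2.imwrite("pics/side4.png",s)
o=status.observe(); print(o['time_s'],o['tcp_pos'],o['finger_gap'],o['contact_force'],o['torque'])
cv2.imwrite("pics/s4b.png",cv2.resize(s[190:280,230:390],None,fx=5,fy=5,interpolation=cv2.INTER_CUBIC))
E
```

```text
9.3 [486.18354458  17.03307855 214.63661723] 0.1289807241088742 [-2.53055664 -3.35520788  3.6081562 ] [-0.61640803  0.31845212 -0.01358056]
```

View pics/s4b.png

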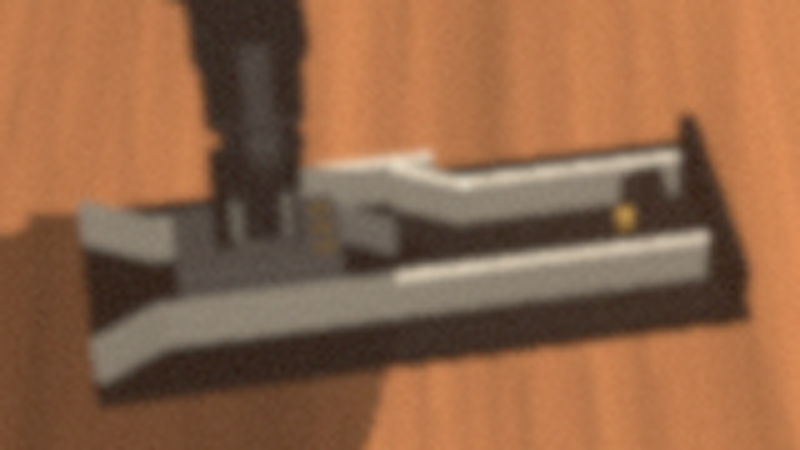

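Emit:
{"op": "servo_tool", "data": {
  "plan": "5 4.95 0.67 0 0 0 0; 5 4.95 0.67 0 0 0 0; 5 4.95 0.67 0 0 0 0; 5 4.95 0.67 0 0 0 0; 5 4.95 0.67 0 0 0 0; 5 4.95 0.67 0 0 0 0; 5 4.95 0.67 0 0 0 0; 5 4.95 0.67 0 0 0 0; 5 4.95 0.67 0 0 0 0; 5 4.95 0.67 0 0 0 0"
}}

```text
time_s: 10.3
tcp_pos: [535.6, 24.0, 214.6]
tool_rot: [0.047, 0.706, 0.047, -0.705]
contact_force: [-2.4, -1.5, 4.8]
finger_gap: 0.13
```

Emit:
{"op": "servo_tool", "data": {
  "plan": "5 2.97 0.4 0 0 0 0; 5 2.97 0.4 0 0 0 0; 5 2.97 0.4 0 0 0 0; 5 2.97 0.4 0 0 0 0; 5 2.97 0.4 0 0 0 0; 5 2.97 0.4 0 0 0 0; 5 2.97 0.4 0 0 0 0; 5 2.97 0.4 0 0 0 0; 5 1.98 0.27 0 0 0 0; 5 0 0 0 0 0 0"
}}

```text
time_s: 11.3
tcp_pos: [561.3, 27.5, 214.6]
tool_rot: [0.047, 0.706, 0.047, -0.705]
contact_force: [-0.0, -2.4, 3.4]
finger_gap: 0.133
```

```bash
python3 - <<'E'
from h import *
s=imaging.snapshot("side"); cv2.imwrite("pics/side5.png",s)
o=status.observe(); print(o['time_s'],o['tcp_pos'],o['finger_gap'],o['contact_force'],o['torque'])
cv2.imwrite("pics/s5b.png",cv2.resize(s[190:280,230:390],None,fx=5,fy=5,interpolation=cv2.INTER_CUBIC))
E
```

```text
11.35 [561.24376547  27.49608052 214.60289526] 0.13181618412771887 [ 1.93887093 -1.81797978  3.09027568] [-0.2522402  -0.21628524  0.04296315]
```

View pics/s5b.png

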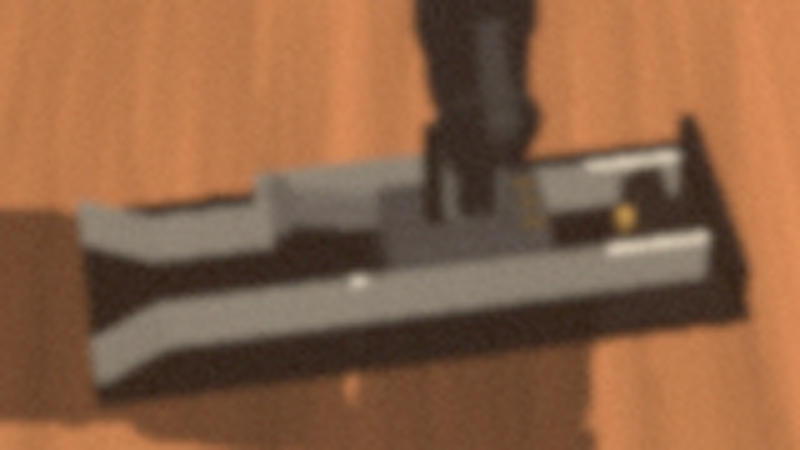

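Emit:
{"op": "servo_tool", "data": {
  "plan": "5 1 0.13 0 0 0 0; 5 1 0.13 0 0 0 0; 5 1 0.13 0 0 0 0; 5 1 0.13 0 0 0 0; 5 1 0.13 0 0 0 0; 5 1 0.13 0 0 0 0; 5 1 0.13 0 0 0 0; 5 1 0.13 0 0 0 0; 5 1 0.13 0 0 0 0; 5 1 0.13 0 0 0 0"
}}

```text
time_s: 12.35
tcp_pos: [570.8, 28.8, 214.6]
tool_rot: [-0.047, -0.705, -0.047, 0.706]
contact_force: [-1.7, -3.1, 6.8]
finger_gap: 0.133
```

Emit:
{"op": "servo_tool", "data": {
  "plan": "5 0.5 0.07 0 0 0 0; 5 0.5 0.07 0 0 0 0; 5 0.5 0.07 0 0 0 0; 5 0.5 0.07 0 0 0 0; 5 0.5 0.07 0 0 0 0; 5 0.5 0.07 0 0 0 0; 5 0.5 0.07 0 0 0 0; 5 0.5 0.07 0 0 0 0; 5 0.5 0.07 0 0 0 0; 5 0 0 0 0 0 0"
}}

```text
time_s: 13.35
tcp_pos: [575.3, 29.6, 214.6]
tool_rot: [-0.047, -0.705, -0.047, 0.706]
contact_force: [-1.3, -0.1, 5.7]
finger_gap: 0.133
```

```bash
python3 - <<'E'
from h import *
s=imaging.snapshot("side"); cv2.imwrite("pics/side6.png",s)
o=status.observe(); print(o['time_s'],o['tcp_pos'],o['finger_gap'],o['contact_force'],o['torque'])
cv2.imwrite("pics/s6b.png",cv2.resize(s[190:280,230:390],None,fx=5,fy=5,interpolation=cv2.INTER_CUBIC))
E
```

```text
13.4 [575.30114611  29.66486005 214.6317531 ] 0.13015582435011952 [-2.25454716 -0.52484038  4.73937702] [-0.05275402  0.27818374 -0.00040249]
```

View pics/s6b.png

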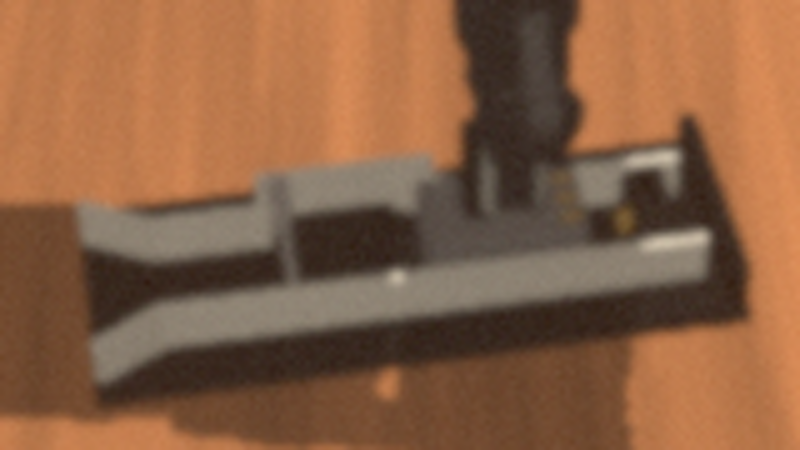

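Emit:
{"op": "servo_tool", "data": {
  "plan": "5 0.7 0.095 0 0 0 0; 5 0.7 0.095 0 0 0 0; 5 0.7 0.095 0 0 0 0; 5 0.7 0.095 0 0 0 0; 5 0.7 0.095 0 0 0 0; 5 0.7 0.095 0 0 0 0; 5 0.7 0.095 0 0 0 0; 5 0.7 0.095 0 0 0 0; 5 0.7 0.095 0 0 0 0; 5 0 0 0 0 0 0"
}}

```text
time_s: 14.4
tcp_pos: [581.6, 30.5, 214.6]
tool_rot: [-0.047, -0.706, -0.047, 0.706]
contact_force: [-2.4, 0.0, 6.2]
finger_gap: 0.133
```

Emit:
{"op": "servo_tool", "data": {
  "plan": "5 0.4 0.055 0 0 0 0; 5 0.4 0.055 0 0 0 0; 5 0.4 0.055 0 0 0 0; 5 0.4 0.055 0 0 0 0; 5 0.4 0.055 0 0 0 0; 5 0.4 0.055 0 0 0 0; 5 0.4 0.055 0 0 0 0; 5 0.4 0.055 0 0 0 0; 5 0 0 0 0 0 0; 5 0 0 0 0 0 0"
}}

```text
time_s: 15.4
tcp_pos: [584.8, 30.9, 214.6]
tool_rot: [-0.047, -0.705, -0.047, 0.706]
contact_force: [-1.2, -0.8, 5.8]
finger_gap: 0.131
```

```bash
python3 - <<'E'
from h import *
s=imaging.snapshot("side"); cv2.imwrite("pics/side7.png",s)
o=status.observe(); print(o['time_s'],o['tcp_pos'],o['finger_gap'],o['contact_force'],o['torque'])
cv2.imwrite("pics/s7b.png",cv2.resize(s[190:280,230:390],None,fx=5,fy=5,interpolation=cv2.INTER_CUBIC))
E
```

```text
15.45 [584.78973948  30.95287356 214.61342246] 0.13316750246163267 [-2.21068377 -0.28099822  5.89345512] [-0.0674659   0.22814752 -0.00327508]
```

View pics/s7b.png

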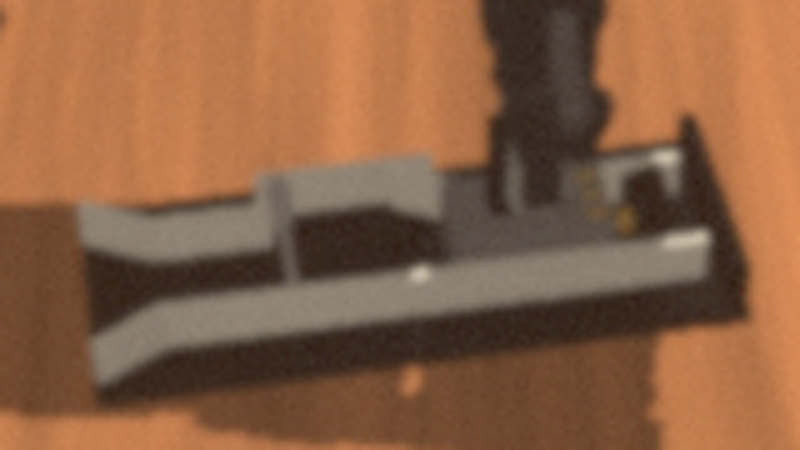

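Emit:
{"op": "servo_tool", "data": {
  "plan": "5 0.4 0.055 0 0 0 0; 5 0.4 0.055 0 0 0 0; 5 0.4 0.055 0 0 0 0; 5 0.4 0.055 0 0 0 0; 5 0.4 0.055 0 0 0 0; 5 0.4 0.055 0 0 0 0; 5 0.4 0.055 0 0 0 0; 5 0.3 0.04 0 0 0 0; 5 0 0 0 0 0 0; 5 0 0 0 0 0 0"
}}

```text
time_s: 16.45
tcp_pos: [587.9, 31.4, 214.6]
tool_rot: [-0.047, -0.705, -0.047, 0.706]
contact_force: [-3.0, -0.4, 6.3]
finger_gap: 0.134
```

Emit:
{"op": "servo_tool", "data": {
  "plan": "5 0.3 0.04 0 0 0 0; 5 0.3 0.04 0 0 0 0; 5 0.3 0.04 0 0 0 0; 5 0.3 0.04 0 0 0 0; 5 0.3 0.04 0 0 0 0; 5 0 0 0 0 0 0; 5 0 0 0 0 0 0; 5 0 0 0 0 0 0; 5 0 0 0 0 0 0; 5 0 0 0 0 0 0"
}}

```text
time_s: 17.45
tcp_pos: [589.4, 31.6, 214.6]
tool_rot: [-0.047, -0.705, -0.047, 0.706]
contact_force: [-2.5, -1.1, 6.6]
finger_gap: 0.13
```

Emit:
{"op": "servo_tool", "data": {
  "plan": "5 0.3 0.04 0 0 0 0; 5 0.3 0.04 0 0 0 0; 5 0.3 0.04 0 0 0 0; 5 0.3 0.04 0 0 0 0; 5 0.3 0.04 0 0 0 0; 5 0 0 0 0 0 0; 5 0 0 0 0 0 0; 5 0 0 0 0 0 0; 5 0 0 0 0 0 0; 5 0 0 0 0 0 0"
}}

```text
time_s: 18.45
tcp_pos: [590.9, 31.8, 214.6]
tool_rot: [-0.047, -0.705, -0.047, 0.706]
contact_force: [-2.1, 0.5, 6.4]
finger_gap: 0.132
```

```bash
python3 - <<'E'
from h import *
s=imaging.snapshot("side"); cv2.imwrite("pics/side8.png",s)
o=status.observe(); print(o['time_s'],o['tcp_pos'],o['finger_gap'],o['contact_force'],o['torque'])
cv2.imwrite("pics/s8b.png",cv2.resize(s[190:280,230:390],None,fx=5,fy=5,interpolation=cv2.INTER_CUBIC))
E
```

```text
18.5 [590.87437402  31.77769816 214.63234754] 0.1322104297754272 [-2.97052869  0.23808331  6.05681213] [-0.04096183  0.30861557 -0.02543874]
```

View pics/s8b.png

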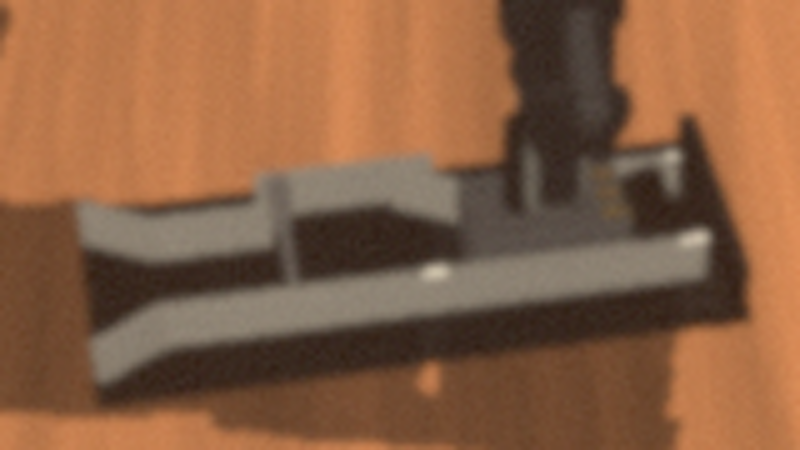

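Emit:
{"op": "servo_tool", "data": {
  "plan": "5 0.3 0.04 0 0 0 0; 5 0.3 0.04 0 0 0 0; 5 0.3 0.04 0 0 0 0; 5 0.3 0.04 0 0 0 0; 5 0 0 0 0 0 0; 5 0 0 0 0 0 0; 5 0 0 0 0 0 0; 5 0 0 0 0 0 0; 5 0 0 0 0 0 0; 5 0 0 0 0 0 0"
}}

```text
time_s: 19.5
tcp_pos: [592.1, 31.9, 214.6]
tool_rot: [-0.047, -0.705, -0.047, 0.706]
contact_force: [-2.5, 0.5, 5.2]
finger_gap: 0.128
```

Emit:
{"op": "servo_tool", "data": {
  "plan": "5 0.3 0.04 0 0 0 0; 5 0.3 0.04 0 0 0 0; 5 0.3 0.04 0 0 0 0; 5 0.3 0.04 0 0 0 0; 5 0 0 0 0 0 0; 5 0 0 0 0 0 0; 5 0 0 0 0 0 0; 5 0 0 0 0 0 0; 5 0 0 0 0 0 0; 5 0 0 0 0 0 0"
}}

```text
time_s: 20.5
tcp_pos: [593.3, 32.1, 214.6]
tool_rot: [-0.047, -0.705, -0.047, 0.706]
contact_force: [-2.2, -0.9, 6.0]
finger_gap: 0.133
```

Emit:
{"op": "servo_tool", "data": {
  "plan": "5 0.3 0.04 0 0 0 0; 5 0.3 0.04 0 0 0 0; 5 0.3 0.04 0 0 0 0; 5 0.3 0.04 0 0 0 0; 5 0.3 0.04 0 0 0 0; 5 0 0 0 0 0 0; 5 0 0 0 0 0 0; 5 0 0 0 0 0 0; 5 0 0 0 0 0 0; 5 0 0 0 0 0 0"
}}

```text
time_s: 21.5
tcp_pos: [594.6, 32.3, 214.6]
tool_rot: [-0.047, -0.705, -0.047, 0.706]
contact_force: [-4.3, -0.7, 7.1]
finger_gap: 0.13
```

```bash
python3 - <<'E'
from h import *
s=imaging.snapshot("side"); cv2.imwrite("pics/side9.png",s)
o=status.observe(); print(o['time_s'],o['tcp_pos'],o['finger_gap'],o['contact_force'],o['torque'])
cv2.imwrite("pics/s9b.png",cv2.resize(s[205:270,300:390],None,fx=8,fy=8,interpolation=cv2.INTER_CUBIC))
E
```

```text
21.55 [594.65166355  32.25849233 214.64371661] 0.12955260053015755 [-4.27631241  1.18977069  7.30112446] [-0.14212315  0.56212151  0.03375809]
```

View pics/s9b.png

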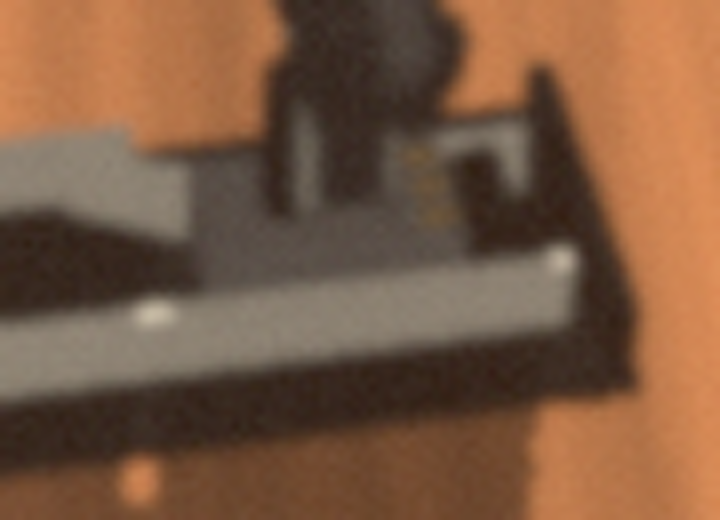

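Emit:
{"op": "servo_tool", "data": {
  "plan": "5 0.2 0.03 0 0 0 0; 5 0.2 0.03 0 0 0 0; 5 0.2 0.03 0 0 0 0; 5 0 0 0 0 0 0; 5 0 0 0 0 0 0; 5 0 0 0 0 0 0; 5 0 0 0 0 0 0; 5 0 0 0 0 0 0; 5 0 0 0 0 0 0; 5 0 0 0 0 0 0"
}}

```text
time_s: 22.55
tcp_pos: [595.1, 32.3, 214.7]
tool_rot: [-0.047, -0.705, -0.047, 0.706]
contact_force: [-4.5, -1.0, 9.1]
finger_gap: 0.134
```

Emit:
{"op": "servo_tool", "data": {
  "plan": "5 0.2 0.03 0 0 0 0; 5 0.2 0.03 0 0 0 0; 5 0.2 0.03 0 0 0 0; 5 0 0 0 0 0 0; 5 0 0 0 0 0 0; 5 0 0 0 0 0 0; 5 0 0 0 0 0 0; 5 0 0 0 0 0 0; 5 0 0 0 0 0 0; 5 0 0 0 0 0 0"
}}

```text
time_s: 23.55
tcp_pos: [595.6, 32.4, 214.7]
tool_rot: [-0.047, -0.705, -0.048, 0.706]
contact_force: [-7.8, -1.2, 9.3]
finger_gap: 0.132
```

Emit:
{"op": "servo_tool", "data": {
  "plan": "5 0.2 0.03 0 0 0 0; 5 0.2 0.03 0 0 0 0; 5 0 0 0 0 0 0; 5 0 0 0 0 0 0; 5 0 0 0 0 0 0; 5 0 0 0 0 0 0; 5 0 0 0 0 0 0; 5 0 0 0 0 0 0; 5 0 0 0 0 0 0; 5 0 0 0 0 0 0"
}}

```text
time_s: 24.55
tcp_pos: [595.8, 32.5, 214.7]
tool_rot: [-0.047, -0.704, -0.048, 0.707]
contact_force: [-8.5, -2.0, 10.6]
finger_gap: 0.127
```

```bash
python3 - <<'E'
from h import *
o=status.observe(); print(o['time_s'],o['tcp_pos'],o['finger_gap'],o['contact_force'],o['torque'])
E
```

```text
24.55 [595.83502896  32.45192136 214.68160126] 0.12693084460948456 [-8.45715733 -1.96284438 10.55606421] [-0.28523351  1.34134486  0.04398675]
```

Emit:
{"op": "servo_tool", "data": {
  "plan": "25 0 0 0 0 0 0; 40 0 0 0 0 0 0; 50 0 0 0 0 0 0; 50 0 0 0 0 0 0; 50 0 0 0 0 0 0; 50 0 0 0 0 0 0; 50 0 0 5 0 0 0; 50 0 0 10 0 0 0; 50 0 0 15 0 0 0; 50 0 0 20 0 0 0"
}}

```text
time_s: 25.55
tcp_pos: [596.4, 32.3, 265.3]
tool_rot: [-0.047, -0.705, -0.047, 0.706]
contact_force: [-0.2, 0.4, -0.5]
finger_gap: 0.503
```

Emit:
{"op": "servo_tool", "data": {
  "plan": "50 -5 0 30 0 0 0; 50 -10 0 30 0 0 0; 50 -20 -20 25 0 0 0; 50 -25 -30 10 0 0 0; 50 -25 -30 5 0 0 0; 50 -25 -30 0 0 0 0; 50 -25 -30 0 0 0 0; 50 -20 -30 0 0 0 0; 50 -10 -20 0 0 0 0; 50 0 0 0 0 0 0"
}}

```text
time_s: 26.55
tcp_pos: [430.5, -159.4, 365.5]
tool_rot: [0.047, 0.706, 0.046, -0.705]
contact_force: [-0.3, 0.1, -0.4]
finger_gap: 0.504
```

```bash
python3 - <<'E'
from h import *
s=imaging.snapshot("side"); cv2.imwrite("pics/side10.png",s)
t=imaging.snapshot("top"); cv2.imwrite("pics/top10.png",t)
o=status.observe(); print(o['time_s'],o['tcp_pos'],o['finger_gap'],o['contact_force'])
cv2.imwrite("pics/s10b.png",cv2.resize(s[190:280,230:390],None,fx=5,fy=5,interpolation=cv2.INTER_CUBIC))
cv2.imwrite("pics/t10b.png",cv2.resize(t[180:330,250:360],None,fx=4,fy=4,interpolation=cv2.INTER_CUBIC))
E
```

```text
26.65 [ 431.47717922 -157.60122461  365.14909453] 0.5037274705980809 [0.08121538 0.14577319 0.18264241]
```

View pics/s10b.png

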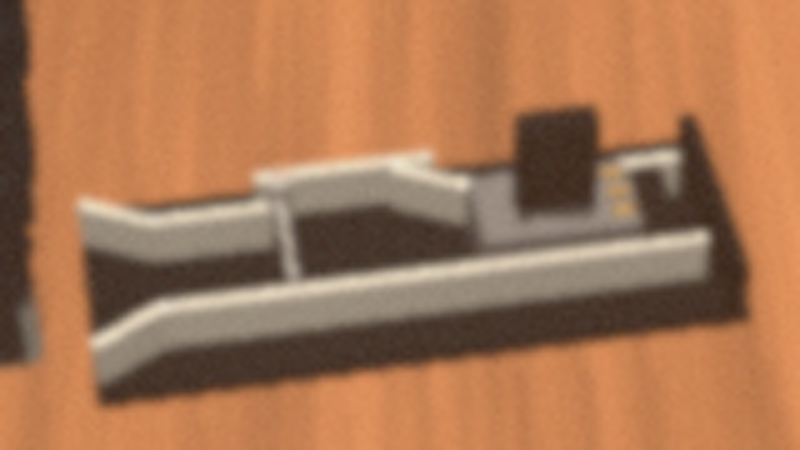

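View pics/t10b.png

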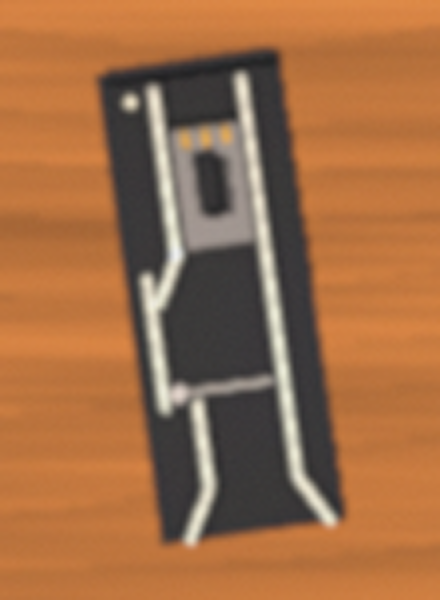

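```bash
python3 - <<'E'
from h import *
t=cv2.imread("pics/top10.png"); t0=cv2.imread("pics/top0.png"); s=cv2.imread("pics/side10.png")
P=[[[a,b,z+6] for a,b,z in L] for L in PK]
it=[((595.8,32.4),0.134,P,(0,255,0))]
draw("top",t,(275,190,325,250),8,it,"pics/e.png")
draw("side",s,(315,200,385,260),8,it,"pics/e2.png")
a=cv2.imread("pics/e.png"); b=cv2.resize(t0[190:250,275:325],None,fx=8,fy=8,interpolation=cv2.INTER_CUBIC)
cv2.imwrite("pics/e.png",cv2.resize(np.hstack([b,a]),None,fx=.66,fy=.66))
cv2.imwrite("pics/e2.png",cv2.resize(cv2.imread("pics/e2.png"),None,fx=.7,fy=.7))
E
```

```text
(no output)
```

View pics/e.png

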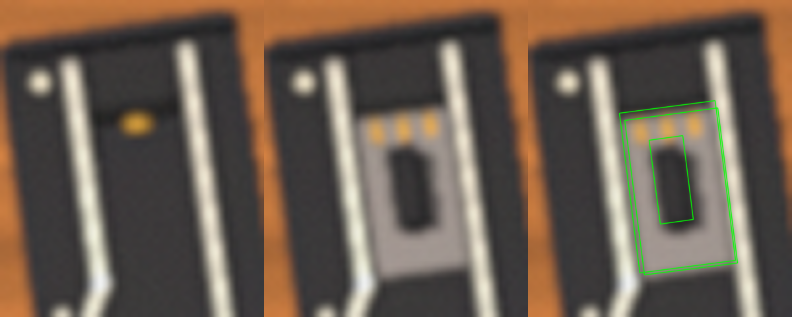

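View pics/e2.png

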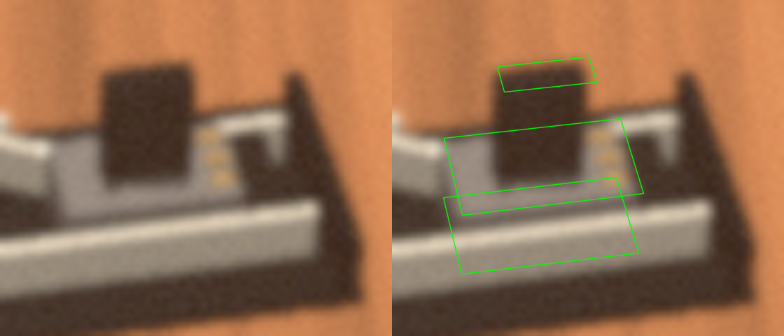

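View pics/top10.png

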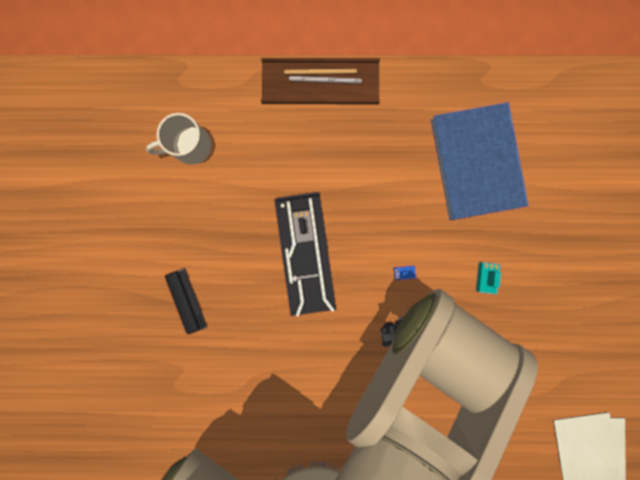

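```bash
python3 - <<'E'
from bench import ticket,status
print(status.observe()['time_s']); print(ticket.job_done())
E
```

```text
26.65
the job is handed in; nothing more can be done
None
```

I put the larger grey pack on charge: it is against the end block in the cradle and the gate has shut behind it. I handed the job in at 26.65 s.

**What I did:** I gripped the pack by its tab and set it down in the mouth with the contact end towards the gate. I slid it through the gate along the channel and crept forward until the block pushed back. Along the channel the force rose from about 2.3 N of sliding friction to about 8.5 N over the last 1.5 mm or so, which fits the rubber pad. I then let go, lifted off and moved clear.

**Last checks:**
- **Pack:** in both pictures its nose lines up with the block's face to about 1 mm.
- **Gate:** it lies shut across the channel behind the pack.
- **Arm:** it reads about 0 N and touches nothing.
- **Other things:** the stapler, mug, book and the blue and turquoise look-alikes look where they were. The arm hides part of the small grey one, but I never touched it.

**Not confirmed or not in agreement:**
- **Contact pin:** the pack hides it, so I judge it pressed in only from the force and the nose position.
- **Pack position:** it appears 1.5–2 mm behind where the gripper position would put it. I put this down to an off-centre grip and some rebound of the pad.
- **Block depth:** the gripper position gave about 132 mm, the far end of the stated range. With that offset it would be nearer 130 mm.

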